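# Clamp the carving tile with a T-handle key

### The job

Take the T-handle key out of its wooden stand, push its square end fully down into the square socket of the clamp screw on the slanted carving desk, and turn it clockwise (seen from the handle) to the stop, so that the orange jaw closes on the tile. Then pull the key out and put it back upright in the stand, fully home, and let go. Turn the screw only with the key, keep the fingers off the desk and its clamp, and leave the jar, bowl and brush where they are.

Things in the scene. Friction and masses are not known exactly. Their poses are not given: they have to be found in the camera images.
- key: loose T-handle key, 0.3 kg, 135 mm long. Origin: on its axis, underside of the guard disc (56 mm across, z 0 to 6 mm); +z towards the handle. Below the guard a round 16 mm shaft, then a 16 mm square end (sides along x and y), z -50 to -76 mm, tapering to 9 mm square at z -85 mm. Starts upright in the stand, guard on its top, yaw within 45 degrees of the stand's
- key_handle (a point): centre of the key's red flat-sided handle bar, on the key's axis, 34 mm above the guard's underside (axes as the key). The bar is 100 mm long (x), 22 mm thick (y), 32 mm high (z): grip it across its 22 mm
- key_tip (a point): centre of the key's square tip, on its axis, 85 mm below the guard's underside; axes as the key
- stand: fixed light wooden block, 70 x 70 mm, 95 mm tall, with a 32 mm square hole, 91 mm deep, in the middle of its top; origin: centre of its underside, z up. A key put home has its guard resting on the top (key origin 95 mm above the stand's origin)
- desk: fixed carving desk: dark wedge, plywood board 180 x 285 mm sloping 30 degrees, low edge at its own -x (which faces about world +y). Origin: on the table, below the foot of the clamp screw's axis; board surface 80 mm above it. Board spans y -50 to 235 mm; a grey tile (140 x 150 x 14 mm) lies on it, y 65 to 215 mm. The blue clamp housing, 80 x 80 mm, stands 54 mm off the board round the screw
- socket (a point): centre of the mouth of the square socket (18.5 mm wide, 26 mm deep) in the brass clamp screw; +z points out along the screw's axis, 30 degrees from vertical, leaning to the desk's -x; x and y lie along the socket's sides and turn with it (at value 0, x points up the slope). It lies 24 mm down a round well, 51 mm wide, in the blue housing. The key fits in four quarter positions, 10 degrees of play
- clamp_screw (a joint): angle of the clamp screw in rad, growing clockwise seen from outside the socket (from the key's handle). Starts between 0 and 0.35; stop at 1.45, where the jaw meets the tile. Stays where it is left; turning it takes about 0.2 N m
- jaw_face (a point): centre of the face of the orange jaw bar (100 x 12 x 22 mm) beside the blue housing; it moves 12 mm towards the tile (the desk's +y) as the screw turns from 0 to 1.45 rad, then touches the tile
- jar: loose blue glazed jar with a lid, 68 mm across, 100 mm tall, origin at the centre of its underside; bystander. The jar and the stand can be on either side of the desk
- bowl: loose white bowl, 120 mm across, 50 mm tall, origin at the centre of its underside; bystander
- brush: loose brush lying on the table beside the desk, about 200 mm long, origin at its underside; bystander

How it is judged:
On the way, in this order (a step that is already met when the one before it is completed fails the run):
1. the key's square end is in the screw's socket, at least 18 mm deep and in line with it (z of key_tip in the frame of socket below -0.018 m and distance between key_tip and socket below 0.032 m and angle between the z axis of key and the z axis of socket, either way round below 0.15 rad), for 0.2 s.
2. with the key still in the socket, the screw has been turned clockwise to within 0.13 rad of its stop (z of key_tip in the frame of socket below -0.012 m and distance between key_tip and socket below 0.032 m and angle between the z axis of key and the z axis of socket, either way round below 0.15 rad and value of joint clamp_screw above 1.32 rad), for 0.2 s.
At the end, for the whole second after the job is handed in: The clamp screw is within 0.13 rad of its stop (above 1.32 rad); the key is back in the stand, upright (within 0.12 rad), guard resting on the stand's top (within 6 mm), at rest and released (value of joint clamp_screw above 1.32 rad and horizontal distance between key and stand below 0.014 m and z of key in the frame of stand between 0.09 and 0.101 m and angle between key's own z axis and vertical below 0.12 rad and linear speed of key below 0.02 m/s); the robot touches nothing.
It fails at once if jar moved more than 30 mm (distance of jar from where it was at the start of the episode above 0.03 m).
It fails at once if bowl moved more than 30 mm (distance of bowl from where it was at the start of the episode above 0.03 m).
It fails at once if brush moved more than 30 mm (distance of brush from where it was at the start of the episode above 0.03 m).
It fails at once if the fingers press on the desk or its clamp with more than 3 N (contact force between the fingers and desk above 3 N).
It also fails if it takes over 58 s, if anything falls off the work surface, if the arm or the gripper's body presses on something with over 40 N, if the wrist force passes 120 N, or if a joint passes its speed limit or range.

### The arm

A 6-joint arm with a two-finger parallel gripper is mounted at the origin on the work surface. World frame = base frame: x ahead of the robot, y to its left, z up, the work surface at z = 0. Lengths are in m, angles in rad, forces in N, time in s.
With the tool pointing down it reaches from about 0.35 to 0.975 m from the base axis. Payload 17.4 kg.
Tool frame: the origin (TCP) lies on the centre line of the jaws, within the pads' length; the fingertips stand 22 mm ahead of it and the grasp point (between the pads) lies 3 mm ahead of it (ctrl.tip_reach is the distance from the TCP to the fingertips, in m); z points along the fingers, y is the line along which they close (so a half turn about z gives the same grasp; the last joint's range is limited). The gripper opens to 85 mm and grips with 20 to 120 N. Pads are 22 mm wide; open, the fingers measure 114 mm over their backs; the gripper's body (76 mm by 85 mm) begins 54 mm behind the grasp point. The pads swing forward as they close: fully open they stand 13 mm farther back than shut.
Start: joints at [1.09, 0.116, 1.442, -0, 1.584, -0.038], TCP at [0.289, 0.61, 0.253] pointing down, gripper open.
Joint ranges: [-2.83, 2.83], [-0.83, 2.19], [0.07, 2.5], [-1.14, 4.28], [0.01, 3], [-2.97, 2.97]. Speed limits (rad/s): [1.89, 1.89, 2.22, 3.14, 3.14, 3.14].

### API

Orientations are given as a unit quaternion [w, x, y, z].
In Python, from rig import ctrl gives the robot as it stands.
- The arm moves only by the tool move_arm, never from a script. Its argument "motion" is a list that holds one entry, the list of rows, each a list of 6 numbers: the shift along the tool's x, y, z as a fraction of full scale, then the turn, a rotation vector about the tool's x, y, z as a fraction of full scale. A call has 1 to 8 rows; each row shifts and turns the commanded pose from where the row before left it, along the tool's axes as they then stand; what a row does not reach is not made up. Full scale, the value 1, is 50 mm for a shift and 180 degrees for a turn. A row lasts 1/8 s, in which the tool goes at most 62.5 mm and 10.7 degrees, less where a joint would pass 70% of its speed; a pose out of reach is approached as far as the arm can. A call with a number of a shift or a turn outside -1 to 1 is refused whole. A call with a gripper value outside its range is refused whole. "fingers" is the opening, from -1 (shut) to 1 (fully open), set as the call begins (left out, the last holds). The fingers move at their own pace and stop on an object; "force" is the grip in N (left out, the last holds). Time passes only in rows, so rows that do not move let the fingers close. It gives the time, the measured TCP pose, the force, the opening and the grip force at its end, in the units of the state.
- ctrl.get_state(): the state, without advancing time (a new reading comes with each control period).
- ctrl.camera(name): name is "scene" or "top" or "wrist"; returns a dict with "color" (400x640x3 uint8, blue, green, red), "intrinsics" (3x3 intrinsics, pixels), "D" ([k1, k2, p1, p2, k3] as OpenCV has them; the pictures are not rectified), "rvec" (rotation vector, rad) and "tvec" (3), from world to camera coordinates, as OpenCV has them. Camera axes: x right, y down, z forward; pixel columns grow to the right and rows downward; lengths in m; the calibration is good to about 2 mm. A picture is of the moment at which its call begins. There is no depth.
- ctrl.hand_in(): hands the job in; it is judged then, once.
The state is a dict: "t": time; "joint_pos": joint angles; "qvel": joint speeds; "effort": joint torques, N m; "ee_pos": TCP position; "tool_rot": TCP orientation; "force": force on the tool from outside, world axes, zero at the start; "wrist_torque": the same for the moment, N m; "width": finger opening in m; "grip_force": force on a finger pad.
Only numpy, scipy, OpenCV 4.12 (cv2) and the standard library are available. Lean on these libraries where they do the work, as an engineer would, in place of code of your own. Each camera call takes 0.05 s, during which the arm holds its last target. There are 200 camera calls.

## Working session

There is one attempt and no reset: what is moved stays moved. The work goes in short steps, Python scripts to look and compute and a tool call to move; the robot and the scene stay as the last step left them, time stands still between calls to the robot, and variables do not carry over. Pictures are saved under pics/ and viewed, at most 10 in all, crops included, and the job is handed in when it is done.

Besides the shell and the picture viewer there is one more tool, called after "Call:" as name(argument=value, ...), one argument or row to a line, values as JSON. move_arm: Moves the arm, as the interface text tells. Shift numbers are shares of 50 mm and turn numbers shares of 180 degrees, none past 1 either way. Its arguments: {"type":"object","properties":{"motion":{"type":"array"},"fingers":{"type":"number"},"force":{"type":"number"}},"required":["motion"]}

```bash
ls; mkdir -p pics; cat > h.py <<'E'
import numpy as np, cv2
from rig import ctrl
from scipy.spatial.transform import Rotation as R
def cam(n):
    c=ctrl.camera(n); c['Rm']=cv2.Rodrigues(np.array(c['rvec'],float))[0]; c['t']=np.array(c['tvec'],float).reshape(3)
    c['K']=np.array(c['intrinsics'],float); c['D']=np.array(c['D'],float); return c
def ray(c,uv):
    p=cv2.undistortPoints(np.array(uv,float).reshape(1,1,2),c['K'],c['D'])[0,0]
    return -c['Rm'].T@c['t'], c['Rm'].T@np.array([p[0],p[1],1])
def onz(c,uv,z):
    o,d=ray(c,uv); return o+d*(z-o[2])/d[2]
def proj(c,P):
    return cv2.projectPoints(np.array(P,float).reshape(-1,1,3),np.array(c['rvec'],float),c['t'],c['K'],c['D'])[0].reshape(-1,2)
def tri(*cr):
    A=np.zeros((3,3));b=np.zeros(3)
    for c,uv in cr:
        o,d=ray(c,uv); d=d/np.linalg.norm(d); M=np.eye(3)-np.outer(d,d); A+=M;b+=M@o
    return np.linalg.solve(A,b)
def rot(st): 
    q=st['tool_rot']; return R.from_quat([q[1],q[2],q[3],q[0]])
E
python3 - <<'E'
from h import *
for n in ('scene','top'):
    c=cam(n); cv2.imwrite(f'pics/{n}0.png',c['color']); print(n,-c['Rm'].T@c['t'],c['Rm'][2])
s=ctrl.get_state(); print(s)
E
```

```text
pics
scene [ 1.1213471  -0.07535827  1.01705374] [-0.49486111  0.06745288 -0.86635015]
top [ 0.38966694 -0.00387499  1.4510599 ] [ 0.13636122  0.00192762 -0.99065731]
{'t': 0.1, 'joint_pos': array([ 1.09017857e+00,  1.16429932e-01,  1.44217638e+00,  5.26315952e-06,
        1.58400067e+00, -3.78051174e-02]), 'qvel': array([-0.0005572 , -0.00120986, -0.00037154, -0.00067858, -0.00145536,
       -0.00011074]), 'effort': array([ 2.78273816e-03, -7.33665061e+01, -6.33783174e+01,  1.61808753e-04,
        5.26082164e-03, -3.15718250e-05]), 'ee_pos': array([0.2891702 , 0.60976614, 0.25265515]), 'tool_rot': array([-1.32538175e-04,  2.19601770e-01,  9.75589466e-01, -4.89543546e-04]), 'force': array([-0.5247554 , -0.76006688, -0.09603484]), 'wrist_torque': array([ 0.00936407, -0.01771353,  0.02380894]), 'grip_force': 0.0, 'width': 0.08566280151270007}
```

View pics/scene0.png

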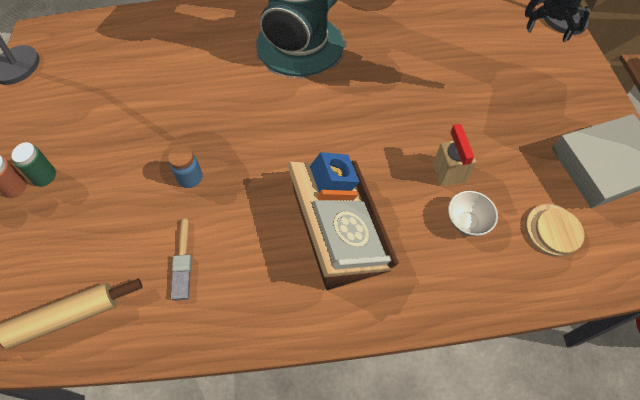

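View pics/top0.png

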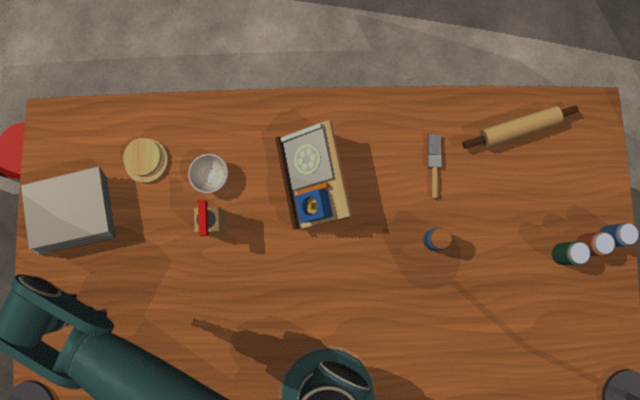

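The scene shows the red handle at (461,145) over the stand and the blue housing at (335,172). In the top view the handle is at (203,217), the housing at (313,206) and the bowl at (208,173). Next I'll measure these by colour.

```bash
python3 - <<'E'
from h import *
cs={n:cam(n) for n in('scene','top')}
def big(m):
    k=cv2.findContours(m.astype(np.uint8),cv2.RETR_EXTERNAL,cv2.CHAIN_APPROX_NONE)[0]
    return k
roi={'scene':((430,110,490,200),(300,140,370,215)),'top':((185,190,225,245),(280,170,345,235))}
tiles=[]
for n,c in cs.items():
    hsv=cv2.cvtColor(c['color'],cv2.COLOR_BGR2HSV); H,S,V=cv2.split(hsv)
    for nm,m,r in (('red',((H<6)|(H>172))&(S>170)&(V>60),roi[n][0]),('blue',(H>100)&(H<125)&(S>120)&(V>40),roi[n][1])):
        mm=np.zeros_like(m); x0,y0,x1,y1=r; mm[y0:y1,x0:x1]=m[y0:y1,x0:x1]
        k=max(big(mm),key=cv2.contourArea); hull=cv2.convexHull(k)
        print(n,nm,cv2.minAreaRect(k),cv2.approxPolyDP(hull,2,True).reshape(-1,2).tolist())
        if nm=='red':
            bp=cv2.boxPoints(cv2.minAreaRect(k)); print([onz(c,p,.143).round(3).tolist() for p in bp])
    x0,y0,x1,y1=roi[n][1]; 
    a=cv2.resize(c['color'][y0:y1,x0:x1],None,fx=6,fy=6,interpolation=cv2.INTER_CUBIC)
    tiles.append(cv2.copyMakeBorder(a,0,460-a.shape[0],0,430-a.shape[1],cv2.BORDER_CONSTANT) if a.shape[0]<=460 else a)
tiles=[cv2.resize(t,(395,int(t.shape[0]*395/t.shape[1]))) for t in tiles]; h=min(t.shape[0] for t in tiles)
cv2.imwrite('pics/crop.png',np.hstack([t[:h] for t in tiles]))
E
```

```text
scene red ((461.9282531738281, 143.65621948242188), (41.19148254394531, 13.09375286102295), 69.67686462402344) [[456, 124], [461, 125], [473, 157], [469, 163], [464, 164], [451, 133], [453, 125]]
[[0.48, 0.316, 0.143], [0.47, 0.35, 0.143], [0.583, 0.352, 0.143], [0.592, 0.319, 0.143]]
scene blue ((333.9389953613281, 171.04876708984375), (36.95071029663086, 47.60176086425781), 88.21009063720703) [[320, 153], [347, 155], [358, 182], [351, 189], [319, 190], [310, 166]]
top red ((202.5, 217.5), (35.0, 9.0), 90.0) [[204, 200], [207, 234], [201, 235], [198, 201]]
[[0.571, 0.353, 0.143], [0.571, 0.327, 0.143], [0.473, 0.326, 0.143], [0.473, 0.351, 0.143]]
top blue ((313.1346435546875, 205.17308044433594), (28.632957458496094, 31.966930389404297), 78.69007110595703) [[325, 190], [331, 215], [300, 221], [296, 196]]
```

View pics/crop.png

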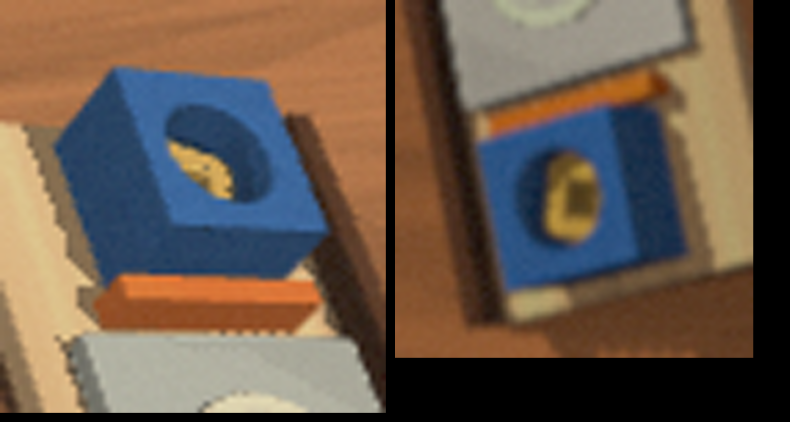

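The crop shows the well mouth at about (339.6,167.6) in the scene view and (309.7,206) in the top view. The blue top-face corners are clear in both.

```bash
cat >> h.py <<'E'
def plan(pos,Rt,st=None):
    """turn in place, then shift, in tool axes: rotvec (fraction of 180deg), shift (in units of 50mm)"""
    st=st or ctrl.get_state(); R0=rot(st)
    rv=(R0.inv()*Rt).as_rotvec(); d=np.array(pos)-st['ee_pos']
    print('turn frac',(rv/np.pi).round(4),'deg',np.degrees(rv).round(2),'| shift/50mm new axes',(Rt.inv().apply(d)/.05).round(3),'old axes',(R0.inv().apply(d)/.05).round(3))
def toolrot(zdir,ydir):
    z=np.array(zdir,float);z/=np.linalg.norm(z);y=np.array(ydir,float);y-=z*(y@z);y/=np.linalg.norm(y)
    return R.from_matrix(np.column_stack([np.cross(y,z),y,z]))
E
python3 - <<'E'
from h import *
s=cam('scene');t=cam('top'); k=5.51
sc=np.array([[115,68],[268,82],[326,232],[172,223],[217,153]])/k+[300,140]
tp=(np.array([[478,142],[608,107],[638,263],[507,290],[559,197]])-[395,0])/k+[280,170]
# correspond: scene far-left.. ordering by triangulation consistency
P=[]
for nm,a,b in (('c',sc[4],tp[4]),('a',sc[0],tp[2]),('b',sc[1],tp[3]),('c2',sc[2],tp[0]),('d',sc[3],tp[1])):
    p=tri((s,a),(t,b)); P.append(p); print(nm,p.round(4), (proj(s,p)-a).round(1),(proj(t,p)-b).round(1))
P=np.array(P); print('mean',P[1:].mean(0)); v=(P[3]-P[2]+P[4]-P[1]); print('desk y yaw',np.degrees(np.arctan2(v[1],v[0])))
n=np.cross(P[1]-P[3],P[2]-P[4]);print('n',n/np.linalg.norm(n))
h=tri((s,(461.9,143.7)),(t,(202.5,217.5)));print('handle',h)
plan([.525,.337,.27],toolrot([0,0,-1],[np.cos(np.radians(95)),np.sin(np.radians(95)),0]))
E
```

```text
c [0.5519 0.0406 0.1211] [[-0.2  0. ]] [[-0.1 -0. ]]
a [0.5157 0.0016 0.138 ] [[-0.5  0. ]] [[-0.4 -0. ]]
b [0.5065 0.0695 0.1025] [[-0.4  0. ]] [[-0.4 -0. ]]
c2 [0.5839 0.0829 0.1017] [[-0.1  0. ]] [[-0.1 -0. ]]
d [0.595  0.015  0.1404] [[-0.4  0. ]] [[-0.3 -0. ]]
mean [0.55026599 0.04225354 0.12065841]
desk y yaw 9.740329238748393
n [ 0.08857175 -0.46712934 -0.87974157]
handle [0.52305035 0.34194595 0.12797927]
turn frac [-1.000e-04 -0.000e+00 -1.687e-01] deg [-2.000e-02 -1.000e-02 -3.037e+01] | shift/50mm new axes [-4.222 -5.847 -0.339] old axes [-6.599 -2.91  -0.338]
```

Call:
move_arm(
  motion=[
    [[0, 0, 0, 0, 0, -0.0562], [0, 0, 0, 0, 0, -0.0562], [0, 0, 0, 0, 0, -0.0562], [-0.5, -0.7, -0.04, 0, 0, 0], [-0.5, -0.7, -0.04, 0, 0, 0], [-0.5, -0.7, -0.04, 0, 0, 0], [-0.5, -0.7, -0.04, 0, 0, 0], [-0.5, -0.7, -0.04, 0, 0, 0]],
  ],
  fingers=1,
)

```text
t: 1.3
ee_pos: [0.4297, 0.4452, 0.2634]
tool_rot: [0.0, -0.043, 0.999, 0.0]
force: [-0.2, 0.4, 0.7]
width: 0.0852
grip_force: 0.0
```

Call:
move_arm(
  motion=[
    [[-0.5, -0.7, -0.04, 0, 0, 0], [-0.5, -0.7, -0.04, 0, 0, 0], [-0.5, -0.7, -0.04, 0, 0, 0], [-0.22, -0.25, 0, 0, 0, 0], [0, 0, 0, 0, 0, 0], [0, 0, 0, 0, 0, 0]],
  ],
)

```text
t: 2.05
ee_pos: [0.5242, 0.3376, 0.2692]
tool_rot: [-0.0, -0.044, 0.999, 0.0]
force: [0.1, -0.7, 0.8]
width: 0.0855
grip_force: 0.0
```

```bash
python3 - <<'E'
from h import *
c=cam('wrist'); cv2.imwrite('pics/w1.png',c['color']); print(-c['Rm'].T@c['t'],c['Rm'][2]); s=ctrl.get_state(); print(s['t'],s['ee_pos'],rot(s).as_matrix().round(3),s['joint_pos'])
E
```

```text
[0.45050675 0.33015058 0.39068682] [ 0.2841502   0.02475702 -0.95846009]
2.1 [0.52413453 0.33772262 0.26923855] [[-0.996 -0.088 -0.   ]
 [-0.088  0.996  0.   ]
 [ 0.     0.    -1.   ]] [ 5.31366146e-01  7.12704430e-04  1.53623543e+00  2.65056622e-04
  1.60477342e+00 -1.12734121e+00]
```

View pics/w1.png

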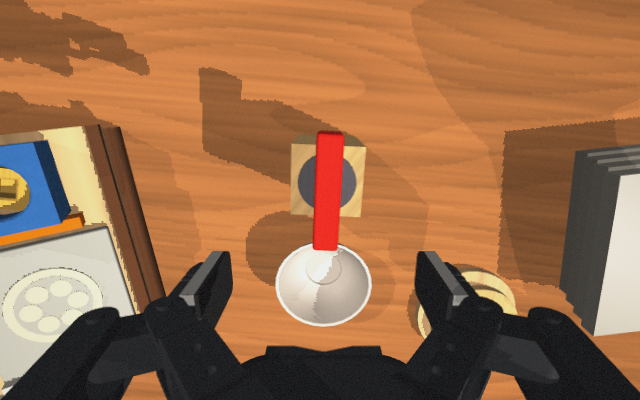

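The wrist view shows the handle bar from (330,132) to (325,248), the guard disc near (327,180) and the stand top with corners at about (291,144), (366,146), (361,217), (291,217). The bowl is clear at (323,284).

```bash
python3 - <<'E'
from h import *
c=cam('wrist'); H,S,V=cv2.split(cv2.cvtColor(c['color'],cv2.COLOR_BGR2HSV))
m=(((H<6)|(H>172))&(S>170)&(V>60)).astype(np.uint8); m[:120]=0;m[260:]=0
k=max(cv2.findContours(m,0,1)[0],key=cv2.contourArea); bp=cv2.boxPoints(cv2.minAreaRect(k)); q=np.array([onz(c,p,.145) for p in bp]); print('handle top',q.round(4).tolist(),q.mean(0).round(4))
e=[q[i]-q[(i+1)%4] for i in range(4)]; e=max(e[:2],key=np.linalg.norm); print('yaw',np.degrees(np.arctan2(e[1],e[0])),np.linalg.norm(e))
P=np.array([onz(c,p,.095) for p in [(291,144),(366,146),(361,217),(291,217)]]);print('stand',P.round(4).tolist(),P.mean(0).round(4))
roi=c['color'][140:222,285:372]; 
d=((S<110)&(V<120)).astype(np.uint8); d[:,:285]=0; d[:,372:]=0; d[:146]=0; d[216:]=0
n,l,st,ce=cv2.connectedComponentsWithStats(d)
for i in range(1,n):
    if st[i,4]>150: print('dark',st[i])
ys,xs=np.nonzero(d); print('guard box',xs.min(),xs.max(),ys.min(),ys.max())
for u in ((xs.min()+xs.max()+1)/2,): print(onz(c,(u,(ys.min()+ys.max()+1)/2),.101))
E
```

```text
handle top [[0.5705, 0.331, 0.145], [0.47, 0.3266, 0.145], [0.4689, 0.3475, 0.145], [0.5694, 0.3545, 0.145]] [0.5197 0.3399 0.145 ]
yaw 2.5347431051465623 0.10060571909758204
stand [[0.4884, 0.3033, 0.095], [0.4841, 0.3736, 0.095], [0.5549, 0.3775, 0.095], [0.5611, 0.3075, 0.095]] [0.5221 0.3405 0.095 ]
dark [298 156  17  51 617]
dark [341 160  15  47 461]
guard box 298 355 156 206
[0.52004027 0.33997471 0.101     ]
```

Call:
move_arm(
  motion=[
    [[0.078, 0.05, 0, 0, 0, 0.0094], [0, 0, 0.6, 0, 0, 0], [0, 0, 0.6, 0, 0, 0], [0, 0, 0.6, 0, 0, 0], [0, 0, 0.5, 0, 0, 0], [0, 0, 0.3, 0, 0, 0], [0, 0, 0.1, 0, 0, 0], [0, 0, 0, 0, 0, 0]],
  ],
)

```text
t: 3.15
ee_pos: [0.5208, 0.3392, 0.1349]
tool_rot: [0.0, -0.029, 1.0, 0.0]
force: [1.2, 0.9, 1.1]
width: 0.0854
grip_force: 0.0
```

Call:
move_arm(
  motion=[
    [[0, 0, 0, 0, 0, 0], [0, 0, 0, 0, 0, 0], [0, 0, 0, 0, 0, 0], [0, 0, 0, 0, 0, 0], [0, 0, 0, 0, 0, 0], [0, 0, 0, 0, 0, 0], [0, 0, 0, 0, 0, 0], [0, 0, 0, 0, 0, 0]],
  ],
  fingers=-1,
  force=80,
)

```text
t: 4.15
ee_pos: [0.5208, 0.3391, 0.1347]
tool_rot: [0.0, -0.029, 1.0, 0.0]
force: [-1.2, 1.2, 5.1]
width: 0.0208
grip_force: 79.4
```

Call:
move_arm(
  motion=[
    [[0, 0, -0.2, 0, 0, 0], [0, 0, -0.5, 0, 0, 0], [0, 0, -0.6, 0, 0, 0], [0, 0, -0.6, 0, 0, 0], [0, 0, -0.6, 0, 0, 0], [0, 0, -0.5, 0, 0, 0], [0, 0, -0.3, 0, 0, 0], [0, 0, 0, 0, 0, 0]],
  ],
)

```text
t: 5.15
ee_pos: [0.5209, 0.339, 0.2999]
tool_rot: [0.0, -0.029, 1.0, 0.0]
force: [-0.1, 0.0, -3.4]
width: 0.021
grip_force: 78.7
```

```bash
cat >> h.py <<'E'
DY=np.radians(9.7)   # desk y yaw
A=np.array([-.5*np.sin(DY),.5*np.cos(DY),np.sqrt(.75)])
YD=np.array([np.cos(DY),np.sin(DY),0]); XD=np.cross(YD,A)  # up slope
def socktool(th):    # th clockwise from outside; handle along desk y turned by th
    hx=R.from_rotvec(-A*th).apply(YD); return toolrot(-A,np.cross(A,hx))
M=np.array([.551,.0415,.1268])
E
python3 - <<'E'
from h import *
Rt=socktool(np.radians(8)); m=Rt.as_matrix(); print(m.round(3))
plan(M+A*.165-m[:,0]*.06,Rt); s=ctrl.get_state(); print(s['ee_pos'],s['width'],s['grip_force'])
E
```

```text
[[-0.996 -0.007  0.084]
 [-0.048  0.869 -0.493]
 [-0.07  -0.495 -0.866]]
turn frac [ 0.1655 -0.0206  0.0085] deg [29.79 -3.72  1.53] | shift/50mm new axes [-1.274 -3.459  2.682] old axes [-1.274 -4.346  0.521]
[0.52085126 0.33899082 0.29993491] 0.020968557197240827 78.67293119430542
```

Call:
move_arm(
  motion=[
    [[0, 0, 0, 0.0414, -0.0052, 0.0021], [0, 0, 0, 0.0414, -0.0052, 0.0021], [0, 0, 0, 0.0414, -0.0052, 0.0021], [0, 0, 0, 0.0414, -0.0052, 0.0021], [-0.2, -0.55, 0.42, 0, 0, 0], [-0.2, -0.55, 0.42, 0, 0, 0], [-0.2, -0.55, 0.42, 0, 0, 0], [-0.2, -0.55, 0.42, 0, 0, 0]],
  ],
)

```text
t: 6.15
ee_pos: [0.5685, 0.2028, 0.2821]
tool_rot: [0.039, -0.015, 0.966, -0.256]
force: [0.2, -0.8, -3.4]
width: 0.0212
grip_force: 79.6
```

Call:
move_arm(
  motion=[
    [[-0.2, -0.55, 0.42, 0, 0, 0], [-0.2, -0.55, 0.42, 0, 0, 0], [-0.074, -0.16, 0.16, 0, 0, 0], [0, 0, 0, 0, 0, 0], [0, 0, 0, 0, 0, 0], [0, 0, 0, 0, 0, 0]],
  ],
)

```text
t: 6.9
ee_pos: [0.5967, 0.1266, 0.2735]
tool_rot: [0.04, -0.015, 0.966, -0.256]
force: [-0.7, 0.2, -4.0]
width: 0.0209
grip_force: 79.7
```

```bash
python3 - <<'E'
from h import *
c=cam('wrist'); cv2.imwrite('pics/w2.png',c['color']); np.save('w2.npy',np.array([c['K'],c['Rm']])); s=ctrl.get_state(); print(s['t'],s['ee_pos'],rot(s).as_matrix().round(3),s['joint_pos'],proj(c,M),c['K'][0,0])
print('tip',proj(c,s['ee_pos']+rot(s).apply([0,0,.1247])))
E
```

```text
6.95 [0.59670171 0.12647176 0.27349763] [[-0.996 -0.009  0.085]
 [-0.05   0.868 -0.493]
 [-0.069 -0.496 -0.866]] [ 0.3826455   0.02229171  1.56550851 -0.51355291  1.66191414 -1.23893561] [[323.89027848 121.00763879]] 313.36402050002846
tip [[324.68259423 198.62028331]]
```

View pics/w2.png

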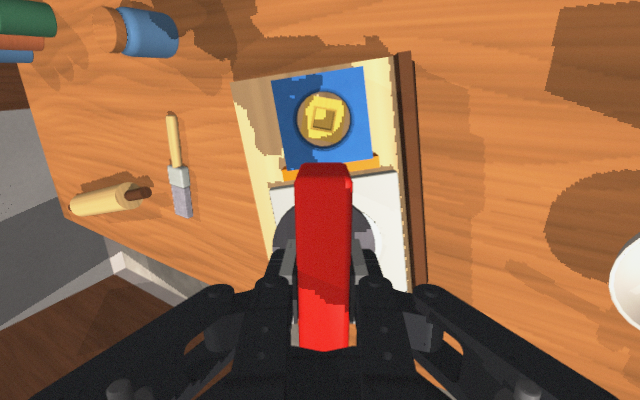

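The wrist view looks straight down the clamp: the housing's top face is centred near (322,118), with the brass screw and its square socket at (324,119). I'll zoom in and fit.

```bash
python3 - <<'E'
import cv2,numpy as np
a=cv2.imread('pics/w2.png')[60:180,262:382]
cv2.imwrite('pics/w2c.png',cv2.resize(a,None,fx=5,fy=5,interpolation=cv2.INTER_CUBIC))
E
```

```text
(no output)
```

View pics/w2c.png

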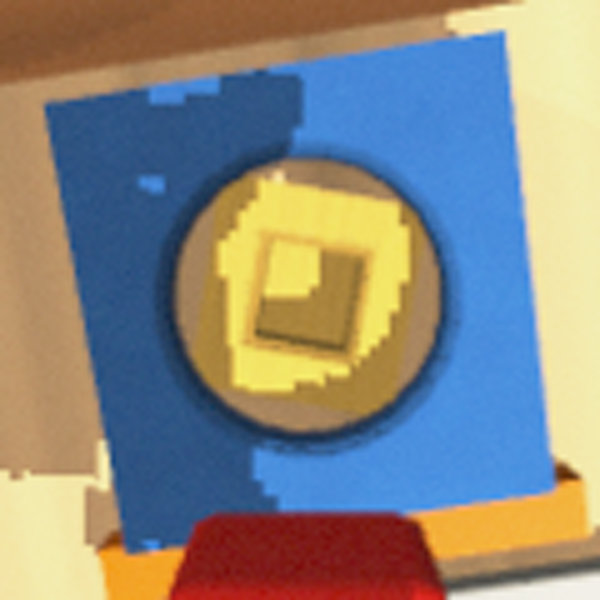

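The crop shows the socket square with corners near (262,232), (370,248), (357,358), (247,345). The well rim is centred at (309,296), and the housing corners are at (45,103), (505,32), (555,490), (127,552).

```bash
python3 - <<'E'
from h import *
c=cam('wrist'); f=lambda p:np.array(p)/5+[262-.4,60-.4]
def onp(p,P0):
    o,d=ray(c,f(p)); return o+d*((P0-o)@A)/(d@A)
C=np.array([onp(p,M) for p in [(45,103),(505,32),(555,490),(127,552)]])
for i in range(4):
    e=C[(i+1)%4]-C[i]; print('side',np.linalg.norm(e).round(4),'ang in (XD,YD)',np.degrees(np.arctan2(e@YD,e@XD)).round(2))
print('centre',C.mean(0).round(4),'rim',onp((309,296),M).round(4))
S0=M-A*.024
Q=np.array([onp(p,S0) for p in [(262,232),(370,248),(357,358),(247,345)]])
for i in range(4):
    e=Q[(i+1)%4]-Q[i]; print('sock',np.linalg.norm(e).round(4),np.degrees(np.arctan2(e@YD,e@XD)).round(2))
print('sock c',Q.mean(0).round(4),'->mouth',(Q.mean(0)+A*.024).round(4))
E
```

```text
side 0.0795 ang in (XD,YD) -179.64
side 0.0793 ang in (XD,YD) 90.75
side 0.0798 ang in (XD,YD) 0.5
side 0.0795 ang in (XD,YD) -89.45
centre [0.5503 0.0408 0.1271] rim [0.5491 0.0409 0.1269]
sock 0.0208 164.01
sock 0.0208 75.77
sock 0.0215 -14.49
sock 0.0213 -106.16
sock c [0.5522 0.0292 0.1062] ->mouth [0.5502 0.041  0.127 ]
```

```bash
sed -i 's/^DY=.*/DY=np.radians(10.2)/; s/^M=.*/M=np.array([.550,.0409,.127]); S0=M-A*.024/' h.py; python3 - <<'E'
from h import *
Rt=socktool(np.radians(15.7)); x=Rt.as_matrix()[:,0]
plan(M+A*(.1247+.012)-x*.0008,Rt); plan(S0+A*(.1247-.026)-x*.0008,Rt)
E
```

```text
turn frac [-0.0005 -0.0012  0.0408] deg [-0.08 -0.22  7.35] | shift/50mm new axes [ 1.202 -0.185  0.562] old axes [ 1.213 -0.029  0.567]
turn frac [-0.0005 -0.0012  0.0408] deg [-0.08 -0.22  7.35] | shift/50mm new axes [ 1.202 -0.185  1.802] old axes [ 1.208 -0.028  1.807]
```

Call:
move_arm(
  motion=[
    [[0, 0, 0, 0, -0.001, 0.0408], [0.4, -0.06, 0.1, 0, 0, 0], [0.4, -0.06, 0.1, 0, 0, 0], [0.4, -0.065, 0.1, 0, 0, 0], [0, 0, 0.26, 0, 0, 0], [0, 0, 0, 0, 0, 0], [0, 0, 0, 0, 0, 0]],
  ],
)

```text
t: 7.88
ee_pos: [0.5393, 0.1076, 0.2458]
tool_rot: [0.057, 0.047, 0.965, -0.253]
force: [0.7, -0.6, -3.6]
width: 0.0208
grip_force: 79.7
```

```bash
python3 - <<'E'
from h import *
Rt=socktool(np.radians(15.7)); x=Rt.as_matrix()[:,0]
plan(S0+A*(.1247-.026)-x*.0008,Rt); 
s=ctrl.get_state();print(s['force'],s['wrist_torque'])
a=cam('top')['color'][165:245,270:350];b=cam('scene')['color'][110:200,295:385]
cv2.imwrite('pics/pre.png',np.hstack([cv2.resize(a,(400,400),interpolation=cv2.INTER_CUBIC),cv2.resize(b,(400,400),interpolation=cv2.INTER_CUBIC)]))
E
```

```text
turn frac [-0.0006 -0.0004 -0.0002] deg [-0.1  -0.07 -0.04] | shift/50mm new axes [0.013 0.01  1.239] old axes [0.011 0.012 1.239]
[ 0.70189258 -0.56565324 -3.57236344] [ 0.5602318   0.11613306 -0.01446078]
```

View pics/pre.png

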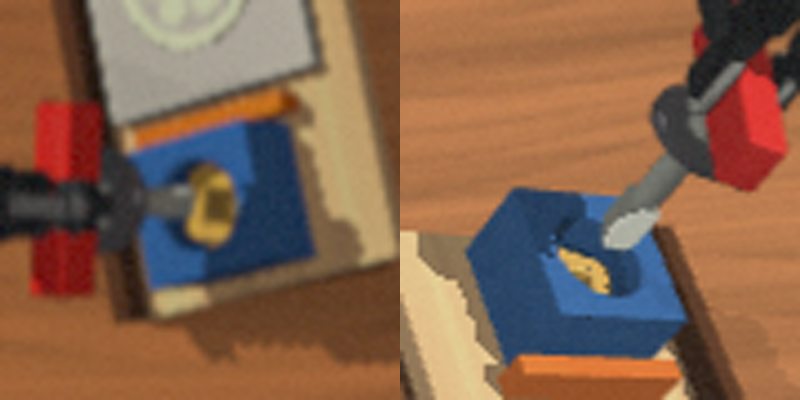

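The key's axis lines up with the well in both views, with the tip just outside the well mouth at top-crop (185,197). I'll go in slowly now.

Call:
move_arm(
  motion=[
    [[0.012, 0.01, 0.2, 0, 0, 0], [0, 0, 0.2, 0, 0, 0], [0, 0, 0.2, 0, 0, 0], [0, 0, 0.1, 0, 0, 0], [0, 0, 0.1, 0, 0, 0], [0, 0, 0.08, 0, 0, 0], [0, 0, 0, 0, 0, 0]],
  ],
)

```text
t: 8.85
ee_pos: [0.5421, 0.0862, 0.2071]
tool_rot: [0.057, 0.047, 0.965, -0.253]
force: [-0.0, 1.0, -3.5]
width: 0.021
grip_force: 79.7
```

Call:
move_arm(
  motion=[
    [[0, 0, 0.06, 0, 0, 0], [0, 0, 0.06, 0, 0, 0], [0, 0, 0.06, 0, 0, 0], [0, 0, 0.06, 0, 0, 0], [0, 0, 0, 0, 0, 0]],
  ],
)

```text
t: 9.48
ee_pos: [0.5431, 0.0803, 0.1965]
tool_rot: [0.057, 0.047, 0.965, -0.253]
force: [1.0, 2.9, -7.8]
width: 0.0212
grip_force: 79.3
```

Call:
move_arm(
  motion=[
    [[0, 0.012, 0.05, 0, 0, 0], [0, 0, 0.04, 0, 0, 0], [0, 0, 0.03, 0, 0, 0], [0, 0, 0, 0, 0, 0], [0, 0, 0, 0, 0, 0]],
  ],
)

```text
t: 10.1
ee_pos: [0.5439, 0.078, 0.1918]
tool_rot: [0.058, 0.047, 0.965, -0.253]
force: [-1.3, 5.4, 1.5]
width: 0.0208
grip_force: 80.9
```

```bash
python3 - <<'E'
from h import *
Rt=socktool(np.radians(15.7)); x=Rt.as_matrix()[:,0]
plan(S0+A*(.1247-.026)-x*.0008,Rt); s=ctrl.get_state();print(rot(s).inv().apply(s['force']),rot(s).inv().apply(s['wrist_torque']),s['joint_pos'])
E
```

```text
turn frac [-0.0005 -0.0002 -0.0003] deg [-0.09 -0.04 -0.05] | shift/50mm new axes [-0.007 -0.005  0.005] old axes [-0.007 -0.005  0.005]
[ 1.38731713  3.76104611 -4.07335291] [-0.9893537   0.43732052 -0.00800019] [ 0.33822994 -0.08911296  1.80789688 -0.51796087  1.52330018 -1.08360552]
```

Call:
move_arm(
  motion=[
    [[0, 0, 0, 0, 0, 0.04], [0, 0, 0, 0, 0, 0.044], [0, 0, 0, 0, 0, 0.044], [0, 0, 0, 0, 0, 0.044], [0, 0, 0, 0, 0, 0.044], [0, 0, 0, 0, 0, 0.044], [0, 0, 0, 0, 0, 0.044], [0, 0, 0, 0, 0, 0.044]],
  ],
)

```text
t: 11.1
ee_pos: [0.5441, 0.079, 0.1913]
tool_rot: [0.181, 0.543, 0.799, -0.184]
force: [2.9, 12.3, -3.4]
width: 0.021
grip_force: 80.7
```

```bash
cat > chk.py <<'E'
from h import *
s=ctrl.get_state(); m=rot(s); hx=-m.as_matrix()[:,0]
print('th',np.degrees(np.arctan2(hx@XD,hx@YD)),'F',m.inv().apply(s['force']).round(2),'T',m.inv().apply(s['wrist_torque']).round(3),s['joint_pos'].round(3),'tip-sock tool', m.inv().apply(s['ee_pos']-S0+m.apply([0,0,.1247])).round(4))
E
python3 chk.py
```

```text
th 78.60003792529096 F [10.49  7.26 -2.88] T [-1.777  2.747 -0.279] [ 0.339 -0.089  1.808 -0.516  1.521  0.014] tip-sock tool [0.0011 0.0013 0.0257]
```

Call:
move_arm(
  motion=[
    [[0.015, 0.01, 0, 0, 0, 0.02], [0, 0, 0, 0, 0, 0.02], [0, 0, 0, 0, 0, 0.015], [0, 0, 0, 0, 0, 0], [0, 0, 0, 0, 0, 0]],
  ],
)

```text
t: 11.72
ee_pos: [0.5444, 0.0794, 0.1911]
tool_rot: [0.196, 0.608, 0.75, -0.169]
force: [1.9, 9.0, -0.7]
width: 0.0213
grip_force: 80.5
```

```bash
python3 chk.py
```

```text
th 88.26390553439153 F [ 7.58  3.65 -3.68] T [-1.094  2.318 -0.126] [ 0.34  -0.087  1.807 -0.517  1.521  0.184] tip-sock tool [0.0016 0.0014 0.0257]
```

Call:
move_arm(
  motion=[
    [[0.01, 0, 0, 0, 0, 0.015], [0, 0, 0, 0, 0, 0.012], [0, 0, 0, 0, 0, 0], [0, 0, 0, 0, 0, 0]],
  ],
)

```text
t: 12.22
ee_pos: [0.5444, 0.0797, 0.1909]
tool_rot: [0.203, 0.64, 0.724, -0.16]
force: [3.4, 6.7, -1.8]
width: 0.021
grip_force: 80.4
```

```bash
python3 chk.py
```

```text
th 93.13024558733994 F [ 6.32  4.23 -1.48] T [-1.026  1.979 -0.182] [ 0.34  -0.087  1.807 -0.517  1.521  0.27 ] tip-sock tool [0.002  0.0013 0.0257]
```

Call:
move_arm(
  motion=[
    [[0.005, 0, 0, 0, 0, 0.012], [0, 0, 0, 0, 0, 0.012], [0, 0, 0, 0, 0, 0], [0, 0, 0, 0, 0, 0]],
  ],
)

```text
t: 12.72
ee_pos: [0.5444, 0.0798, 0.1909]
tool_rot: [0.209, 0.666, 0.699, -0.153]
force: [4.3, 7.8, -0.9]
width: 0.0207
grip_force: 80.5
```

```bash
python3 chk.py
```

```text
th 97.4376791570458 F [ 7.09  4.69 -2.73] T [-1.033  1.902 -0.533] [ 0.341 -0.087  1.807 -0.517  1.521  0.345] tip-sock tool [0.0022 0.0012 0.0257]
```

```bash
python3 - <<'E'
from h import *
a=cam('top')['color'][165:245,270:350];b=cam('scene')['color'][140:230,295:385]
cv2.imwrite('pics/turned.png',np.hstack([cv2.resize(a,(400,400),interpolation=cv2.INTER_CUBIC),cv2.resize(b,(400,400),interpolation=cv2.INTER_CUBIC)]))
E
```

```text
(no output)
```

View pics/turned.png

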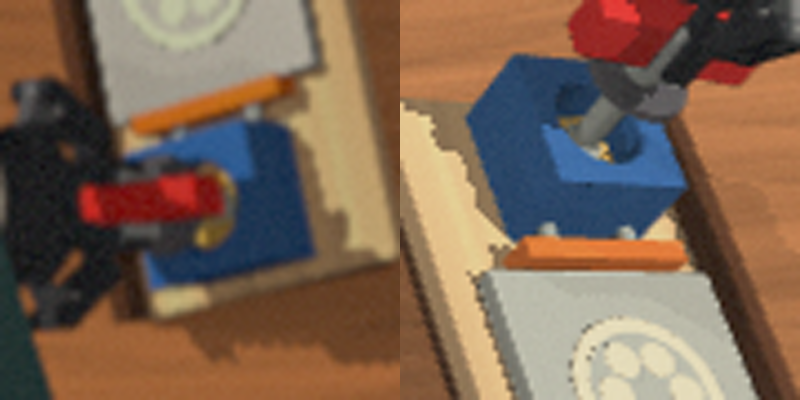

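The jaw now touches the tile with the key still seated, and the torque rise confirms the stop. I'll back off inside the play and pull out.

Call:
move_arm(
  motion=[
    [[0, 0, 0, 0, 0, -0.017], [0, 0, 0, 0, 0, -0.017], [0, 0, -0.1, 0, 0, 0], [0, 0, -0.1, 0, 0, 0], [0, 0, -0.15, 0, 0, 0], [0, 0, -0.2, 0, 0, 0], [0, 0, -0.2, 0, 0, 0], [0, 0, -0.2, 0, 0, 0]],
  ],
)

```text
t: 13.82
ee_pos: [0.5396, 0.1031, 0.2325]
tool_rot: [0.201, 0.628, 0.733, -0.165]
force: [-0.1, -0.5, -2.4]
width: 0.0208
grip_force: 80.0
```

Call:
move_arm(
  motion=[
    [[0, 0, -0.3, 0, 0, 0], [0, 0, -0.4, 0, 0, 0], [0, 0, -0.3, 0, 0, 0], [0, 0, 0, 0, 0, 0]],
  ],
)

```text
t: 14.32
ee_pos: [0.5356, 0.1282, 0.2763]
tool_rot: [0.201, 0.628, 0.734, -0.164]
force: [-0.1, -0.9, -3.7]
width: 0.021
grip_force: 80.1
```

```bash
python3 - <<'E'
from h import *
y=np.radians(93.3); Rt=toolrot([0,0,-1],[np.cos(y),np.sin(y),0])
s=ctrl.get_state(); print(s['ee_pos'],s['force'],s['width'])
plan([.5215,.3395,.300],Rt)
w=np.array([.5215,.3395,.300])-s['ee_pos']; print(w)
E
```

```text
[0.53557309 0.12816706 0.27627504] [-0.12175869 -0.90189872 -3.65838836] 0.021044548607372128
turn frac [-0.1195  0.1383 -0.4575] deg [-21.51  24.89 -82.35] | shift/50mm new axes [ 0.038  4.236 -0.474] old axes [ 3.416  0.392 -2.519]
[-0.01407309  0.21133294  0.02372496]
```

Call:
move_arm(
  motion=[
    [[0.4, 0.05, -0.5, 0, 0, 0], [0.7, 0.078, -0.5, 0, 0, 0], [0.7, 0.078, -0.5, 0, 0, 0], [0.7, 0.078, -0.5, 0, 0, 0], [0.6, 0.07, -0.4, 0, 0, 0], [0.316, 0.03, -0.12, 0, 0, 0], [0, 0, 0, 0, 0, 0]],
  ],
)

```text
t: 15.2
ee_pos: [0.521, 0.3391, 0.2974]
tool_rot: [0.2, 0.628, 0.734, -0.165]
force: [-0.9, -0.1, -3.2]
width: 0.0213
grip_force: 80.0
```

Call:
move_arm(
  motion=[
    [[0, 0, 0, -0.0133, 0.0154, -0.0508], [0, 0, 0, -0.0133, 0.0154, -0.0508], [0, 0, 0, -0.0133, 0.0154, -0.0508], [0, 0, 0, -0.0133, 0.0154, -0.0508], [0, 0, 0, -0.0133, 0.0154, -0.0508], [0, 0, 0, -0.0133, 0.0154, -0.0508], [0, 0, 0, -0.0133, 0.0154, -0.0508], [0, 0, 0, -0.0133, 0.0154, -0.0508]],
  ],
)

```text
t: 16.2
ee_pos: [0.5211, 0.3373, 0.2987]
tool_rot: [0.023, 0.05, 0.998, -0.02]
force: [-0.1, -1.1, -3.2]
width: 0.0211
grip_force: 80.0
```

Call:
move_arm(
  motion=[
    [[0, 0, 0, -0.0133, 0.0154, -0.0508], [0, 0, 0, 0, 0, 0], [0, 0, 0, 0, 0, 0]],
  ],
)

```text
t: 16.58
ee_pos: [0.5212, 0.3381, 0.2985]
tool_rot: [-0.0, -0.026, 1.0, -0.0]
force: [-0.2, 0.8, -4.4]
width: 0.0208
grip_force: 80.0
```

```bash
cat > back.py <<'E'
from h import *
y=np.radians(93.3); Rt=toolrot([0,0,-1],[np.cos(y),np.sin(y),0])
s=ctrl.get_state(); print(s['t'],s['ee_pos'],s['force'],s['width'],s['joint_pos'].round(3))
plan([.5215,.3393,.300],Rt)
E
python3 back.py; python3 - <<'E'
from h import *
a=cam('top')['color'][150:270,150:345];b=cam('scene')['color'][60:220,300:500]
cv2.imwrite('pics/ret.png',np.hstack([cv2.resize(a,(420,258),interpolation=cv2.INTER_CUBIC),cv2.resize(b,(323,258),interpolation=cv2.INTER_CUBIC)]))
E
```

```text
16.575 [0.52115628 0.33808895 0.29849556] [-0.1776622   0.84571798 -4.41385018] 0.020796706445314332 [ 0.535 -0.008  1.498 -0.     1.653 -1.088]
turn frac [-0.0003 -0.0003 -0.0019] deg [-0.05 -0.05 -0.35] | shift/50mm new axes [-0.008  0.024 -0.03 ] old axes [-0.008  0.024 -0.03 ]
```

View pics/ret.png

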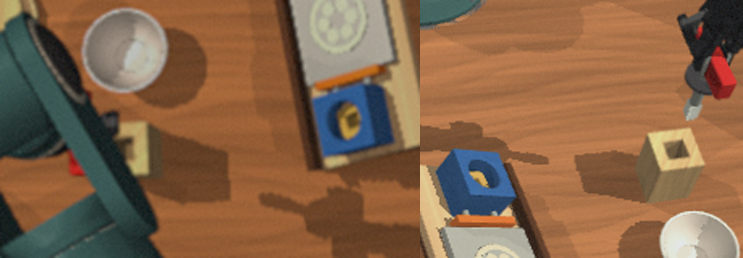

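The key hangs upright above the stand's open hole (scene-crop key tip (692,115), hole (678,148)), and the jaw is still closed. I'll lower it home.

Call:
move_arm(
  motion=[
    [[-0.008, 0.024, 0.3, 0, 0, 0], [0, 0, 0.5, 0, 0, 0], [0, 0, 0.5, 0, 0, 0], [0, 0, 0.5, 0, 0, 0], [0, 0, 0.5, 0, 0, 0], [0, 0, 0.4, 0, 0, 0], [0, 0, 0.3, 0, 0, 0], [0, 0, 0.15, 0, 0, 0]],
  ],
)

```text
t: 17.68
ee_pos: [0.521, 0.34, 0.1402]
tool_rot: [-0.001, -0.028, 1.0, 0.0]
force: [0.6, -0.4, -3.1]
width: 0.021
grip_force: 80.1
```

Call:
move_arm(
  motion=[
    [[0, 0, 0.05, 0, 0, 0], [0, 0, 0.02, 0, 0, 0], [0, 0, 0, 0, 0, 0], [0, 0, 0, 0, 0, 0]],
  ],
)

```text
t: 18.18
ee_pos: [0.5212, 0.3401, 0.138]
tool_rot: [-0.001, -0.028, 1.0, 0.0]
force: [0.4, 0.4, -2.7]
width: 0.0208
grip_force: 80.1
```

Call:
move_arm(
  motion=[
    [[0, 0, 0.04, 0, 0, 0], [0, 0, 0.02, 0, 0, 0], [0, 0, 0, 0, 0, 0], [0, 0, 0, 0, 0, 0]],
  ],
)

```text
t: 18.68
ee_pos: [0.5211, 0.3401, 0.1348]
tool_rot: [-0.001, -0.028, 1.0, 0.0]
force: [-0.8, -0.6, 0.7]
width: 0.021
grip_force: 80.3
```

Call:
move_arm(
  motion=[
    [[0, 0, 0, 0, 0, 0], [0, 0, 0, 0, 0, 0], [0, 0, 0, 0, 0, 0], [0, 0, 0, 0, 0, 0], [0, 0, 0, 0, 0, 0], [0, 0, 0, 0, 0, 0], [0, 0, 0, 0, 0, 0], [0, 0, 0, 0, 0, 0]],
  ],
  fingers=1,
)

```text
t: 19.68
ee_pos: [0.5211, 0.34, 0.1346]
tool_rot: [-0.001, -0.028, 1.0, 0.0]
force: [-0.1, -0.7, -0.9]
width: 0.0857
grip_force: 0.0
```

Call:
move_arm(
  motion=[
    [[0, 0, -0.2, 0, 0, 0], [0, 0, -0.4, 0, 0, 0], [0, 0, -0.6, 0, 0, 0], [0, 0, -0.6, 0, 0, 0], [0, 0, -0.6, 0, 0, 0], [0, 0, -0.3, 0, 0, 0], [0, 0, 0, 0, 0, 0], [0, 0, 0, 0, 0, 0]],
  ],
)

```text
t: 20.68
ee_pos: [0.5211, 0.3399, 0.2684]
tool_rot: [-0.002, -0.028, 1.0, -0.0]
force: [-0.3, -0.2, 0.5]
width: 0.0854
grip_force: 0.0
```

```bash
python3 - <<'E'
from h import *
s=ctrl.get_state();print(s['t'],s['ee_pos'],s['width'],s['grip_force'],s['force'])
cv2.imwrite('pics/end.png',np.hstack([cv2.resize(cam('wrist')['color'],(480,300)),cv2.resize(cam('scene')['color'][100:225,300:500],(320,200),interpolation=cv2.INTER_CUBIC)[:200] if 0 else cv2.copyMakeBorder(cv2.resize(cam('scene')['color'][100:225,300:500],(320,200),interpolation=cv2.INTER_CUBIC),0,100,0,0,cv2.BORDER_CONSTANT)]))
E
```

```text
20.675 [0.521131   0.33985745 0.26842879] 0.08537100573548476 0.0 [-0.29819323 -0.17059443  0.53282167]
```

View pics/end.png

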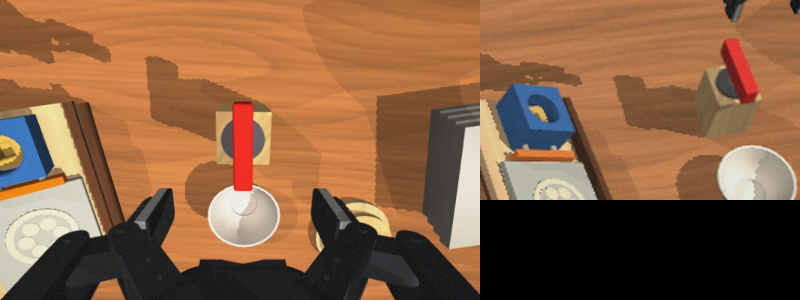

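The key stands upright in the stand with its guard on the top (wrist view (243,137)). The gripper is clear, the jaw is closed on the tile and the bowl hasn't moved.

```bash
python3 -c "
from rig import ctrl
print(ctrl.hand_in())"
```

```text
the job is handed in; nothing more can be done
None
```

I turned the clamp screw clockwise to its stop with the key, closing the jaw on the tile, then put the key back upright in its stand, let go and handed the job in at about 21 s; no verdict came back.

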